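# Fit the retaining bar across the cup rack

### The job

Close the front of the small cup rack with its steel retaining bar: lay the bar across the two front supports and let go of it, with one end on the open ledge beside the hood, the other end lying in the mouth of the spring clip, not yet pressed in. Then push the bar lengthwise under the hood until its end has pushed the stiff plunger hidden in there fully in (stop when you feel it bottom, do not ram it), and after that press the clip end down until it snaps home and the bar lies level. Leave the cup standing in the rack and do not shove the ramekins or the tape roll about.

Things in the scene. Friction and masses are not known exactly. Their poses are not given: they have to be found in the camera images.
- retaining_bar: Retaining bar, loose on the worktop: steel tube 200 mm long, 18 mm diameter, both ends alike, with a black flat-sided grip in its middle (40 mm along the bar, 24 wide, 18 high; it does not roll). 0.17 to 0.35 kg. Origin: underside of the middle (tube axis 9 mm above); own x along the bar, z up.
- cup_rack: Cup rack, fixed: wooden base 200 x 234 x 6 mm, three walls, two grey supports at its open front. Origin: on the worktop under the fitted bar's line; x to the rack's back, y along the fitted bar towards the clip. Supports centred on x = 0, 46 mm wide, saddle floors 46 mm up (the fitted bar's underside). y = -58 to +60 mm between them is free. Home, the bar's middle is at y = +8 to -14.
- hood_mouth (a point): Support at the rack's -y end, mouth of its hood, on the saddle floor. From here 20 mm towards +y: open ledge, 22 mm wide channel with flared lips to 70 mm above the worktop. Towards -y: pocket 22 wide, 24 high, roof top 78 mm above the worktop. In it the bar's end meets the plunger 8 to 30 mm past the mouth (set differently each time, not visible) and bottoms it 6 mm farther.
- clip_seat (a point): Middle of the clip post's saddle (20 mm long along y). Two sprung jaws: round noses 13 mm apart, 16 mm above the saddle; lips flare 35 degrees from upright, to 79 mm above the worktop, 34 mm apart. A bar laid in the lips rests 15 mm above this seat and slides lengthwise; 6 to 12 N down on the tube beside the post, between post and grip, snaps it in, and the noses hold it down.
- lay_point (a point): Where the underside of the bar's middle goes when it is laid: 31 mm towards the clip from the rack's origin, about 53 mm above the worktop. The bar then slopes about 5 degrees (0.095 rad) down to the ledge, its end 9 mm short of the hood; 10 mm either way along the bar is fine. Its other end sticks out 51 mm beyond the clip post, free to be pushed.
- plunger (a joint): The stiff plunger in the hood, in m: 0 = fully out, 0.006 = fully in. About 3 N pushes it in; it stays where it is left and then comes up against a firm rubber pad (6 N per mm).
- cup: White stacking cup, 80 mm across, 68 mm high, standing loose on the rack's base (6 mm above the worktop) behind the bar's place, its middle about 105 mm behind the bar's line. Origin: centre of its underside, z up.
- ramekin_small: Ribbed white ramekin, 67 mm across, 39 mm high, a bystander. Origin: centre of its underside.
- ramekin_large: Ribbed white ramekin, 77 mm across, 42 mm high, a bystander. Origin: centre of its underside.
- tape: Roll of brown tape lying flat, 96 mm across, 48 mm high, a bystander. Origin: centre of its underside.
Things that resemble listed ones, but are neither listed nor needed, are in the scene too. Leave any yellow look-alike of the cup alone.

How it is judged:
By the outcome, as a careful person would: the job done as asked, in the order asked, and still so for the second after the job is handed in, with the robot touching nothing.
It also fails if it takes over 48 s, if anything falls off the work surface, if the arm or the gripper's body presses on something with over 40 N, if the wrist force passes 120 N, or if a joint passes its speed limit or range.

### The arm

A 6-joint arm with a two-finger parallel gripper is mounted at the origin on a cart in front of the work surface, level with it; the furniture and walls round the work are solid. World frame = base frame: x ahead of the robot, y to its left, z up, the work surface at z = 0. Lengths are in mm, angles in degrees, forces in N, time in s.
With the tool pointing down it reaches from about 250 to 775 mm from the base axis. Payload 4 kg.
Tool frame: the origin (TCP) lies midway between the tips of the shut fingers; the grasp point (between the pads) lies 19 mm behind it (manip.grip_point_offset is the distance from the TCP to the grasp point, in mm); z points along the fingers, y is the line along which they close (so a half turn about z gives the same grasp; the last joint's range is limited). The gripper opens to 94 mm and grips with 3 to 60 N. Pads are 16 mm wide; open, the fingers measure 119 mm over their backs; the gripper's body (75 mm by 177 mm) begins 78 mm behind the grasp point.
Start: joints at [-81.538, 4.996, 78.535, -0, 96.463, -5.907], TCP at [136.495, -532.813, 205.506] pointing down, gripper open.
Joint ranges: [-177.83, 177.83], [-43.37, 116.18], [15.69, 146.23], [-61.86, 241.86], [9.47, 152.12], [-147.06, 147.06]. Speed limits (degrees/s): [159.86, 159.86, 180, 180, 180, 180].

### API

Orientations are given as [roll, pitch, yaw] about the fixed x, y, z axes, in that order (R = Rz(yaw) Ry(pitch) Rx(roll)).
In Python, from bench import manip, cams gives the robot as it stands.
- The arm moves only by the tool play_rows, never from a script. Its argument "moves" is a list of rows, each an object of numbers: "x", "y", "z": the shift along the tool's x, y, z as a fraction of full scale; "ax", "ay", "az": the turn, a rotation vector about the tool's x, y, z as a fraction of full scale; "jaw": the opening, from -1 (shut) to 1 (fully open). A call has exactly 10 rows; each row shifts and turns the commanded pose from where the row before left it, along the tool's axes as they then stand; what a row does not reach is not made up. Full scale, the value 1, is 0.04 m for a shift and 4 degrees for a turn. A row lasts 1/10 s, in which the tool goes at most 50 mm and 8.59 degrees, less where a joint would pass 70% of its speed; a pose out of reach is approached as far as the arm can. A call with a number of a shift or a turn outside -1 to 1 is refused whole. A call with a gripper value outside its range is refused whole. The fingers move at their own pace and stop on an object; the grip force is fixed at half the most. Time passes only in rows, so rows that do not move let the fingers close, or fill a call up. It gives the time, the measured TCP pose, the force, the opening and the grip force at its end, in the units of the state.
- manip.observe(): the state, without advancing time (a new reading comes with each control period).
- cams.read_camera(name): name is "scene" or "top"; returns the picture (400x640x3 uint8, red, green, blue); there is no depth.
- cams.camera_info(name): a dict with "vertical_fov" (degrees; the focal length in pixels is half the picture's height over the tangent of half this angle, whatever the lens; pixels are square), "cx", "cy" (the principal point, pixels), "R" (3x3) and "t" (3): a world point X has camera coordinates R X + t. Camera axes: x right, y down, z forward; pixel columns grow to the right and rows downward; lengths in mm; the calibration is good to about 2 mm. A picture is of the moment at which its call begins. camera_info takes no time and is no camera call.
- manip.hand_in(): hands the job in; it is judged then, once.
The state is a dict: "time_s": time; "qpos": joint angles; "qvel": joint speeds; "tau": joint torques, N m; "position": TCP position; "ee_rot": TCP orientation; "contact_force": force on the tool from outside, world axes, zero at the start; "moment": the same for the moment, N m; "finger_gap": finger opening in mm; "gripper_force": force on a finger pad.
Only numpy, scipy, OpenCV 4.12 (cv2) and the standard library are available. Lean on these libraries where they do the work, as an engineer would, in place of code of your own. Each camera call takes 0.05 s, during which the arm holds its last target. There are 200 camera calls.

## Working session

There is one attempt and no reset: what is moved stays moved. The work goes in short steps, Python scripts to look and compute and a tool call to move; the robot and the scene stay as the last step left them, time stands still between calls to the robot, and variables do not carry over. Pictures are saved under pics/ and viewed, at most 10 in all, crops included, and the job is handed in when it is done.

Besides the shell and the picture viewer there is one more tool, called by a JSON object that holds its "fn" and its "kwargs". play_rows: Moves the arm, as the interface text tells. Shift numbers are shares of 0.04 m and turn numbers shares of 4 degrees, none past 1 either way. Its arguments: {"type":"object","properties":{"moves":{"type":"array","items":{"type":"object","properties":{"x":{"type":"number"},"y":{"type":"number"},"z":{"type":"number"},"ax":{"type":"number"},"ay":{"type":"number"},"az":{"type":"number"},"jaw":{"type":"number"}}}}},"required":["moves"]}

```bash
ls; mkdir -p pics; python3 - <<'E'
from bench import manip, cams
import cv2
for n in("scene","top"):
    im=cams.read_camera(n); cv2.imwrite(f"pics/{n}0.png",im[:,:,::-1])
    print(n,cams.camera_info(n))
print(manip.observe())
E
```

```text
pics
scene {'vertical_fov': 46.03277686412621, 'cx': 317.5138248165144, 'cy': 195.03475142070255, 'R': array([[-0.72476324, -0.68897982,  0.00500447],
       [-0.52048225,  0.54272626, -0.65920136],
       [ 0.45146038, -0.48036966, -0.75194981]]), 't': array([ 347.89407832,  369.78551862, 1353.89807796])}
top {'vertical_fov': 52.68446056426812, 'cx': 321.05049105151875, 'cy': 197.8652052135511, 'R': array([[ 0.01033988, -0.99991138, -0.00838579],
       [-0.98465151, -0.00872019, -0.174314  ],
       [ 0.17422543,  0.01005946, -0.98465441]]), 't': array([ -68.83179892,  551.8681125 , 1078.83546812])}
{'time_s': 0.1, 'qpos': array([-8.15386217e+01,  5.03550470e+00,  7.86167617e+01, -1.32829795e-03,
        9.64644544e+01, -5.90942604e+00]), 'qvel': array([-0.02613812, -0.1335146 , -0.14169979,  0.05230611,  0.0412591 ,
       -0.00655567]), 'tau': array([ 1.30156244e-03, -3.41255450e+01, -3.03301013e+01,  7.19517027e-02,
        3.04344005e-02, -1.02241361e-04]), 'position': array([ 136.39902481, -532.28894382,  204.40924718]), 'ee_rot': array([-1.79883764e+02, -1.07039781e-02,  1.43706453e+01]), 'contact_force': array([-0.76654265, -0.26409561, -1.63872743]), 'moment': array([-0.00219075, -0.00749878,  0.02370854]), 'gripper_force': 0.0, 'finger_gap': 93.86945469152619}
```

View pics/scene0.png

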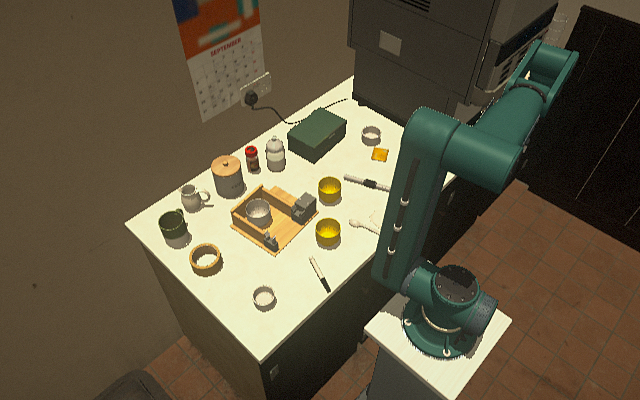

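View pics/top0.png

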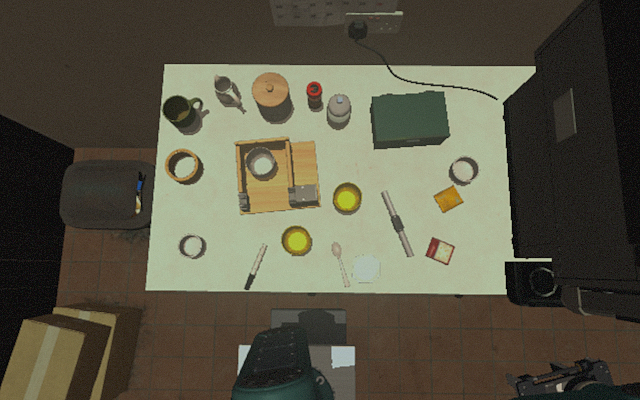

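The top view shows the rack at about (277,176), with the clip post at (243,198) and the hood at (304,195). Two things could be the bar: the tube with a black grip in its middle at (398,223), ends (384,191) and (411,256), or the thin knife at (257,265) with a black end. Only the first fits the description. I'll confirm it with an enlarged crop and measure.

```bash
cat > h.py <<'E'
import numpy as np, cv2
from bench import manip, cams
def ray(n,u,v):
    c=cams.camera_info(n); f=200/np.tan(np.radians(c["vertical_fov"]/2))
    R=np.array(c["R"]);t=np.array(c["t"])
    return -R.T@t, R.T@np.array([(u-c["cx"])/f,(v-c["cy"])/f,1])
def onz(n,u,v,z):
    o,d=ray(n,u,v); return o+d*(z-o[2])/d[2]
def proj(n,X):
    c=cams.camera_info(n); f=200/np.tan(np.radians(c["vertical_fov"]/2))
    p=np.array(c["R"])@np.array(X)+np.array(c["t"]); return np.array([c["cx"]+f*p[0]/p[2],c["cy"]+f*p[1]/p[2]])
E
python3 - <<'E'
from h import *
im=cv2.imread("pics/top0.png")
a=cv2.resize(im[130:220,225:330],(700,600),interpolation=cv2.INTER_CUBIC)
cv2.imwrite("pics/rack.png",a)
a=cv2.resize(im[180:265,365:430],(459,600),interpolation=cv2.INTER_CUBIC)
s=cv2.imread("pics/scene0.png"); b=cv2.resize(s[165:200,335:395],(341,200),interpolation=cv2.INTER_CUBIC)
o=np.zeros((600,800,3),np.uint8); o[:,:459]=a; o[:200,459:]=b;cv2.imwrite("pics/bar.png",o)
for p in [(384,191),(410,256),(398,223)]: print(onz("top",*p,9))
for p in [(236,141),(293,138),(238,214),(319,208)]: print(onz("top",*p,6))
E
```

```text
[ 581.22221421 -245.0684657     9.        ]
[ 395.65533971 -314.9519012     9.        ]
[ 488.56834143 -283.39123494    9.        ]
[729.56460882 191.76790566   6.        ]
[740.15327611  22.25403273   6.        ]
[510.64478296 175.67577093   6.        ]
[530.23752555 -57.4918838    6.        ]
```

View pics/rack.png

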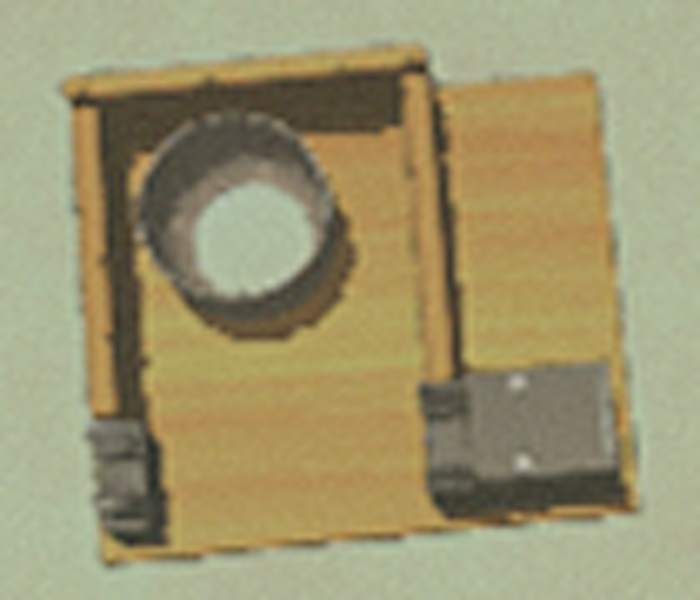

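View pics/bar.png

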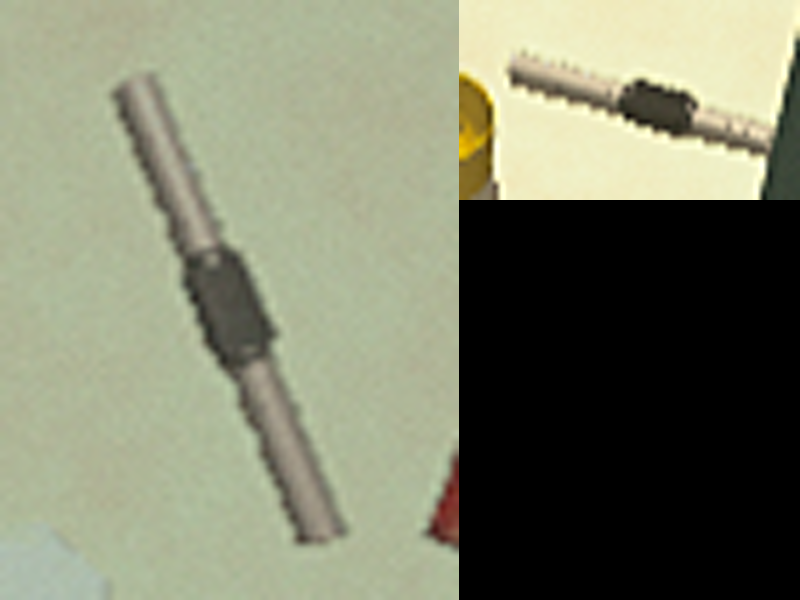

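The crop confirms the bar: a steel tube with a black grip in its middle, about 198 mm long when cast onto the table. In the rack crop the clip post is at lower left, the grey hood at lower right with its open ledge to the left of it, and the white-grey cup inside. Next I'll measure the rack frame, with an enlarged scene crop as a cross-check.

```bash
python3 - <<'E'
from h import *
P=lambda u,v,z: onz("top",225-.5+(u+.5)/6.6667,130-.5+(v+.5)/6.6667,z)
for n,u,v,z in [("baseFL",105,563,6),("baseFR",636,510,6),("baseBR",595,75,6),("roofBL",470,375,78),("roofBR",608,363,78),("roofFR",618,470,78),("roofFL",470,488,78),
 ("ledgeBL",422,385,70),("ledgeFL",435,508,70),("clipBL",90,425,79),("clipBR",140,420,79),("clipFL",105,530,79),("clipFR",150,530,79)]:
    print(n,P(u,v,z).round(1))
s=cv2.imread("pics/scene0.png")
cv2.imwrite("pics/srack.png",cv2.resize(s[180:255,225:325],(800,600),interpolation=cv2.INTER_CUBIC))
# bar: dark grip + tube by min area rect of non-table
t=cv2.imread("pics/top0.png"); roi=t[180:265,375:422].astype(int)
bg=np.median(roi.reshape(-1,3),0); m=(np.abs(roi-bg).sum(2)>60).astype(np.uint8)
c=max(cv2.findContours(m,0,1)[0],key=cv2.contourArea); r=cv2.minAreaRect(c);b=cv2.boxPoints(r)+[375,180]
print(r,cv2.contourArea(c)); print([onz("top",*q,9).round(1) for q in b])
g=((roi.sum(2)<230)).astype(np.uint8);c=max(cv2.findContours(g,0,1)[0],key=cv2.contourArea);M=cv2.moments(c);u=M['m10']/M['m00']+375;v=M['m01']/M['m00']+180;print(u,v,cv2.contourArea(c),onz("top",u,v,14))
print([onz("top",*q,18).round(1) for q in cv2.boxPoints(cv2.minAreaRect(c))+[375,180]])
E
```

```text
baseFL [510.6 169.    6. ]
baseFR [535.9 -60.2   6. ]
baseBR [731.9 -39.9   6. ]
roofBL [580.    7.5  78. ]
roofBR [585.5 -49.   78. ]
roofFR [541.  -53.7  78. ]
roofFL [533.1   6.4  78. ]
ledgeBL [577.3  27.8  70. ]
ledgeFL [526.   21.2  70. ]
clipBL [557.6 162.2  79. ]
clipBR [559.9 141.9  79. ]
clipFL [514.3 154.1  79. ]
clipFR [514.5 135.8  79. ]
((21.879308700561523, 43.44827651977539), (71.3070068359375, 10.584633827209473), 68.19859313964844) 432.5
[array([ 577.2, -229.8,    9. ]), array([ 589.1, -258.4,    9. ]), array([ 399.7, -329.2,    9. ]), array([ 388.5, -301.3,    9. ])]
397.2202380952381 223.92559523809524 56.0 [ 485.33093502 -280.21321348   14.        ]
[array([ 509.3, -257.4,   18. ]), array([ 518.1, -280.3,   18. ]), array([ 469.9, -297.1,   18. ]), array([ 461.2, -274.4,   18. ])]
```

View pics/srack.png

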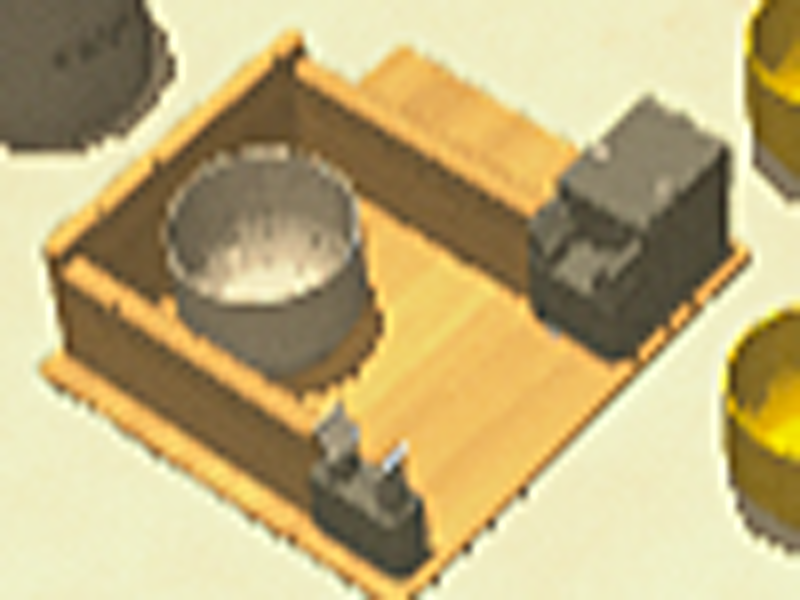

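The scene crop agrees with the layout. The hood roof corners are at about (648,95), (728,150), (645,225) and (565,185), and the clip lips at (335,405) and (405,445). I'll triangulate those and compare with the rack frame from the top view: yaw about 6.1°, origin about (549,83).

```bash
python3 - <<'E'
from h import *
T=lambda u,v:(224.5+(u+.5)/6.6667,129.5+(v+.5)/6.6667)
S=lambda u,v:(224.5+(u+.5)/8,179.5+(v+.5)/8)
def tri(a,b):
    o1,d1=ray("top",*T(*a));o2,d2=ray("scene",*S(*b))
    s=np.linalg.lstsq(np.c_[d1,-d2],o2-o1,rcond=None)[0]
    p,q=o1+s[0]*d1,o2+s[1]*d2; return (p+q)/2,np.linalg.norm(p-q)
th=np.radians(6.1);ex=np.array([np.cos(th),np.sin(th)]);ey=np.array([-ex[1],ex[0]])
O=np.array([548.7,83.1])
for n,a,b in [("roofBR",(608,363),(648,93)),("roofFR",(618,470),(728,150)),("roofFL",(470,488),(645,228)),("roofBL",(470,375),(563,183)),("baseFL",(105,563),(400,597)),("baseFR",(636,510),(748,255)),("baseBR",(595,75),(403,45))]:
    p,e=tri(a,b);d=p[:2]-O;print(n,p.round(1),"gap",e.round(1),"rack",(d@ex).round(1),(d@ey).round(1))
# scene-only
for n,b,z in [("roofBR",(648,93),78),("roofFR",(728,150),78),("roofFL",(645,228),78),("roofBL",(563,183),78),("baseFL",(400,597),6),("baseFR",(748,255),6),("lipB",(335,405),79),("lipF",(405,445),79)]:
    p=onz("scene",*S(*b),z);d=p[:2]-O;print(n,p[:2].round(1),"rack",(d@ex).round(1),(d@ey).round(1))
for n,X in [("clip+y front lip",(-17,80,79)),("back lip",(17,80,79)),("b2",(17,60,79)),("f2",(-17,60,79)),("postF80",(-23,80,46)),("postF60",(-23,60,46)),("mouthF",(-23,-78,78))]:
    w=np.r_[O+ex*X[0]+ey*X[1],X[2]]
    print(n,((proj("top",w)-[224.5,129.5])*6.6667).round(),((proj("scene",w)-[224.5,179.5])*8).round())
E
```

```text
roofBR [584.5 -49.6  78.7] gap 2.0 rack 21.5 -135.7
roofFR [541.5 -53.9  72.7] gap 1.2 rack -21.7 -135.4
roofFL [531.7   5.6  82. ] gap 1.8 rack -25.2 -75.2
roofBL [579.5   6.9  72.7] gap 3.7 rack 22.5 -79.1
baseFL [509.5 167.5  11.9] gap 0.8 rack -30.0 88.1
baseFR [535.9 -60.6   2.4] gap 1.3 rack -28.0 -141.5
baseBR [731.6 -40.3   4.6] gap 1.7 rack 168.7 -142.1
roofBR [583.9 -50.4] rack 20.9 -136.5
roofFR [537.8 -50.8] rack -25.1 -132.0
roofFL [533.2   3. ] rack -24.0 -78.0
roofBL [574.4   9.2] rack 17.7 -76.2
baseFL [512.3 164.9] rack -27.5 85.2
baseFR [533.3 -58.7] rack -30.4 -139.4
lipB [557.1 151.5] rack 15.6 67.1
lipF [523.1 145.8] rack -18.8 65.1
clip+y front lip [ 90. 509.] [377. 468.]
back lip [ 85. 427.] [311. 425.]
b2 [134. 422.] [345. 392.]
f2 [139. 504.] [411. 435.]
postF80 [108. 535.] [394. 525.]
postF60 [155. 530.] [427. 492.]
mouthF [479. 486.] [644. 227.]
```

The frame holds to about 2 mm in both views. I'm taking origin (548,83), yaw 6.1°. The bar's middle is (488,-280) and its axis is at 20.5°. Moving now.

{"fn": "play_rows", "kwargs": {"moves": [{"x": 1, "y": -0.39, "z": 0.2}, {"x": 1, "y": -0.39, "z": 0.2}, {"x": 1, "y": -0.39, "z": 0.2}, {"x": 1, "y": -0.39, "z": 0.2}, {"x": 1, "y": -0.39, "z": 0.2}, {"x": 1, "y": -0.39, "z": 0.2}, {"x": 1, "y": -0.39, "z": 0.2}, {"x": 1, "y": -0.39, "z": 0.2}, {"x": 1, "y": -0.39, "z": 0.2}, {"x": 1, "y": -0.39, "z": 0.2}]}}

```text
invalid input
```

```bash
cat > plan.py <<'E'
import sys
from h import *
from scipy.spatial.transform import Rotation as Ro
# plan.py x y z r p y [frame: rack => x y relative to rack] : shift (tool frame, shares) and turn (shares)
a=[float(v) for v in sys.argv[1:7]]
s=manip.observe(); R=Ro.from_euler('xyz',s["ee_rot"],degrees=True); G=Ro.from_euler('xyz',a[3:],degrees=True)
O=np.array([548,83.]);th=np.radians(6.1);ex=np.array([np.cos(th),np.sin(th)]);ey=np.array([-ex[1],ex[0]])
p=np.array(a[:3])
if len(sys.argv)>7: p[:2]=O+ex*p[0]+ey*p[1]
d=p-s["position"]
print("t",round(s["time_s"],2),"pos",s["position"].round(1),"rot",s["ee_rot"].round(2),"F",s["contact_force"].round(1),"gap",s["finger_gap"].round(1),s["gripper_force"])
q=s["position"][:2]-O;print("rack",(q@ex).round(1),(q@ey).round(1),"d world",d.round(1),"shift now",(R.inv().apply(d)/40).round(3),"shift after turn",(G.inv().apply(d)/40).round(3),"turn",((R.inv()*G).as_rotvec(degrees=True)/4).round(3))
E
python3 plan.py 488 -280 50 180 0 20.5
```

```text
Traceback (most recent call last):
  File "plan.py", line 11, in <module>
    print("t",round(s["time_s"],2),"pos",s["position"].round(1),"rot",s["ee_rot"].round(2),"F",s["contact_force"].round(1),"gap",s["finger_gap"].round(1),s["gripper_force"])
                                                                                                                                 ^^^^^^^^^^^^^^^^^^^^^
AttributeError: 'float' object has no attribute 'round'
```

The call was refused, probably because every row needs all seven numbers. I'll supply them all.

{"fn": "play_rows", "kwargs": {"moves": [{"x": 1, "y": -0.39, "z": 0.2, "ax": 0, "ay": 0, "az": 0, "jaw": 1}, {"x": 1, "y": -0.39, "z": 0.2, "ax": 0, "ay": 0, "az": 0, "jaw": 1}, {"x": 1, "y": -0.39, "z": 0.2, "ax": 0, "ay": 0, "az": 0, "jaw": 1}, {"x": 1, "y": -0.39, "z": 0.2, "ax": 0, "ay": 0, "az": 0, "jaw": 1}, {"x": 1, "y": -0.39, "z": 0.2, "ax": 0, "ay": 0, "az": 0, "jaw": 1}, {"x": 1, "y": -0.39, "z": 0.2, "ax": 0, "ay": 0, "az": 0, "jaw": 1}, {"x": 1, "y": -0.39, "z": 0.2, "ax": 0, "ay": 0, "az": 0, "jaw": 1}, {"x": 1, "y": -0.39, "z": 0.2, "ax": 0, "ay": 0, "az": 0, "jaw": 1}, {"x": 1, "y": -0.39, "z": 0.2, "ax": 0, "ay": 0, "az": 0, "jaw": 1}, {"x": 1, "y": -0.39, "z": 0.2, "ax": 0, "ay": 0, "az": 0, "jaw": 1}]}}

```text
time_s: 1.1
position: [486.3, -280.9, 124.7]
ee_rot: [-180.0, 0.0, 14.4]
contact_force: [0.6, -0.1, 0.1]
finger_gap: 94.0
gripper_force: 0.0
```

```bash
sed -i 's/s\["finger_gap"\].round(1)/round(s["finger_gap"],1)/' plan.py; python3 plan.py 488 -280 50 180 0 20.5
```

```text
t 1.1 pos [ 486.3 -280.9  124.7] rot [-1.7998e+02  4.0000e-02  1.4380e+01] F [ 0.6 -0.1  0.1] gap 94.0 0.0
rack -100.1 -355.3 d world [  1.7   0.9 -74.7] shift now [ 0.049 -0.011  1.866] shift after turn [ 0.049 -0.007  1.866] turn [-0.007  0.008 -1.53 ]
```

{"fn": "play_rows", "kwargs": {"moves": [{"x": 0.04, "y": 0, "z": 0.5, "ax": 0, "ay": 0, "az": -0.5, "jaw": 1}, {"x": 0, "y": 0, "z": 0.5, "ax": 0, "ay": 0, "az": -0.5, "jaw": 0.5}, {"x": 0, "y": 0, "z": 0.5, "ax": 0, "ay": 0, "az": -0.5, "jaw": 0}, {"x": 0, "y": 0, "z": 0.5, "ax": 0, "ay": 0, "az": 0, "jaw": 0}, {"x": 0, "y": 0, "z": 0.5, "ax": 0, "ay": 0, "az": 0, "jaw": 0}, {"x": 0, "y": 0, "z": 0.4, "ax": 0, "ay": 0, "az": 0, "jaw": 0}, {"x": 0, "y": 0, "z": 0.12, "ax": 0, "ay": 0, "az": 0, "jaw": 0}, {"x": 0, "y": 0, "z": 0, "ax": 0, "ay": 0, "az": 0, "jaw": -1}, {"x": 0, "y": 0, "z": 0, "ax": 0, "ay": 0, "az": 0, "jaw": -1}, {"x": 0, "y": 0, "z": 0, "ax": 0, "ay": 0, "az": 0, "jaw": -1}]}}

```text
time_s: 2.1
position: [487.5, -282.4, 5.9]
ee_rot: [179.9, -0.1, 20.4]
contact_force: [-0.8, 2.2, -0.5]
finger_gap: 26.3
gripper_force: 0.4
```

```bash
python3 plan.py 488 -280 3 180 0 20.5
```

```text
t 2.1 pos [ 487.5 -282.4    5.9] rot [ 1.7992e+02 -7.0000e-02  2.0370e+01] F [-0.8  2.2 -0.5] gap 26.3 0.43292722664773464
rack -99.0 -356.9 d world [ 0.5  2.4 -2.9] shift now [ 0.032 -0.051  0.073] shift after turn [ 0.032 -0.051  0.073] turn [ 0.02  -0.018 -0.033]
```

{"fn": "play_rows", "kwargs": {"moves": [{"x": 0, "y": 0, "z": 0, "ax": 0, "ay": 0, "az": 0, "jaw": -1}, {"x": 0, "y": 0, "z": 0, "ax": 0, "ay": 0, "az": 0, "jaw": -1}, {"x": 0, "y": 0, "z": 0, "ax": 0, "ay": 0, "az": 0, "jaw": -1}, {"x": 0, "y": 0, "z": -0.2, "ax": 0, "ay": 0, "az": 0, "jaw": -1}, {"x": 0, "y": 0, "z": -0.5, "ax": 0, "ay": 0, "az": 0, "jaw": -1}, {"x": 0, "y": 0, "z": -0.6, "ax": 0, "ay": 0, "az": -0.5, "jaw": -1}, {"x": 0, "y": 0, "z": -0.6, "ax": 0, "ay": 0, "az": -1, "jaw": -1}, {"x": 0, "y": 0, "z": -0.6, "ax": 0, "ay": 0, "az": -1, "jaw": -1}, {"x": 0, "y": 0, "z": -0.6, "ax": 0, "ay": 0, "az": -1, "jaw": -1}, {"x": 0, "y": 0, "z": -0.4, "ax": 0, "ay": 0, "az": -1, "jaw": -1}]}}

```text
time_s: 3.1
position: [487.0, -282.5, 146.5]
ee_rot: [179.9, 0.0, 38.5]
contact_force: [0.4, 0.3, -1.4]
finger_gap: 23.7
gripper_force: 30.0
```

```bash
python3 plan.py 0 31 150 180 0 96.1 rack
```

```text
t 3.1 pos [ 487.  -282.5  146.5] rot [179.88   0.    38.52] F [ 0.4  0.3 -1.4] gap 23.7 29.999930262565613
rack -99.5 -357.0 d world [ 57.7 396.4   3.5] shift now [ 7.3   -6.854 -0.102] shift after turn [ 9.7    2.486 -0.087] turn [  0.028   0.016 -14.394]
```

{"fn": "play_rows", "kwargs": {"moves": [{"x": 0.71, "y": -0.63, "z": 0, "ax": 0, "ay": 0, "az": -1, "jaw": -1}, {"x": 0.75, "y": -0.58, "z": 0, "ax": 0, "ay": 0, "az": -1, "jaw": -1}, {"x": 0.79, "y": -0.53, "z": 0, "ax": 0, "ay": 0, "az": -1, "jaw": -1}, {"x": 0.83, "y": -0.47, "z": 0, "ax": 0, "ay": 0, "az": -1, "jaw": -1}, {"x": 0.86, "y": -0.41, "z": 0, "ax": 0, "ay": 0, "az": -1, "jaw": -1}, {"x": 0.88, "y": -0.35, "z": 0, "ax": 0, "ay": 0, "az": -1, "jaw": -1}, {"x": 0.91, "y": -0.29, "z": 0, "ax": 0, "ay": 0, "az": -1, "jaw": -1}, {"x": 0.92, "y": -0.22, "z": 0, "ax": 0, "ay": 0, "az": -1, "jaw": -1}, {"x": 0.7, "y": -0.1, "z": 0, "ax": 0, "ay": 0, "az": -1, "jaw": -1}, {"x": 0.5, "y": -0.05, "z": 0, "ax": 0, "ay": 0, "az": -1, "jaw": -1}]}}

```text
time_s: 4.1
position: [548.6, 66.8, 144.2]
ee_rot: [-180.0, 0.0, 78.6]
contact_force: [0.2, -0.0, -1.6]
finger_gap: 23.7
gripper_force: 30.0
```

```bash
python3 plan.py 0 31 120 180 0 96.1 rack
```

```text
t 4.1 pos [548.6  66.8 144.2] rot [-1.7996e+02  2.0000e-02  7.8630e+01] F [ 0.2 -0.  -1.6] gap 23.7 29.99932050704956
rack -1.2 -16.1 d world [ -3.9  47.  -24.2] shift now [ 1.133 -0.326  0.604] shift after turn [1.178 0.029 0.604] turn [-1.100e-02  4.000e-03 -4.367e+00]
```

{"fn": "play_rows", "kwargs": {"moves": [{"x": 0, "y": 0, "z": 0, "ax": 0, "ay": 0, "az": -0.87, "jaw": -1}, {"x": 0, "y": 0, "z": 0, "ax": 0, "ay": 0, "az": -0.87, "jaw": -1}, {"x": 0, "y": 0, "z": 0, "ax": 0, "ay": 0, "az": -0.87, "jaw": -1}, {"x": 0, "y": 0, "z": 0, "ax": 0, "ay": 0, "az": -0.87, "jaw": -1}, {"x": 0, "y": 0, "z": 0, "ax": 0, "ay": 0, "az": -0.87, "jaw": -1}, {"x": 0.4, "y": 0.03, "z": 0.2, "ax": 0, "ay": 0, "az": 0, "jaw": -1}, {"x": 0.4, "y": 0, "z": 0.2, "ax": 0, "ay": 0, "az": 0, "jaw": -1}, {"x": 0.38, "y": 0, "z": 0.2, "ax": 0, "ay": 0, "az": 0, "jaw": -1}, {"x": 0, "y": 0, "z": 0, "ax": 0, "ay": 0.68, "az": 0, "jaw": -1}, {"x": 0, "y": 0, "z": 0, "ax": 0, "ay": 0.68, "az": 0, "jaw": -1}]}}

```text
time_s: 5.1
position: [544.1, 114.6, 119.1]
ee_rot: [-179.9, -5.5, 95.9]
contact_force: [-0.8, -0.1, -1.5]
finger_gap: 23.6
gripper_force: 30.0
```

```bash
python3 plan.py 0 31 59 180 0 96.1 rack; python3 - <<'E'
from h import *
a=cams.read_camera("top")[:,:,::-1];b=cams.read_camera("scene")[:,:,::-1]
cv2.imwrite("pics/t2.png",a);cv2.imwrite("pics/s2.png",b)
o=np.zeros((600,800,3),np.uint8)
o[:300,:]=cv2.resize(a[150:225,215:415],(800,300),interpolation=cv2.INTER_CUBIC)
o[300:,:]=cv2.resize(b[190:250,215:375],(800,300),interpolation=cv2.INTER_CUBIC)
cv2.imwrite("pics/v2.png",o)
E
```

```text
t 5.1 pos [544.1 114.6 119.1] rot [-179.87   -5.55   95.92] F [-0.8 -0.1 -1.5] gap 23.6 29.999796152114868
rack -0.5 31.8 d world [  0.6  -0.8 -60.1] shift now [-0.166  0.017  1.495] shift after turn [-0.021  0.014  1.504] turn [-0.031 -1.387 -0.044]
```

View pics/v2.png

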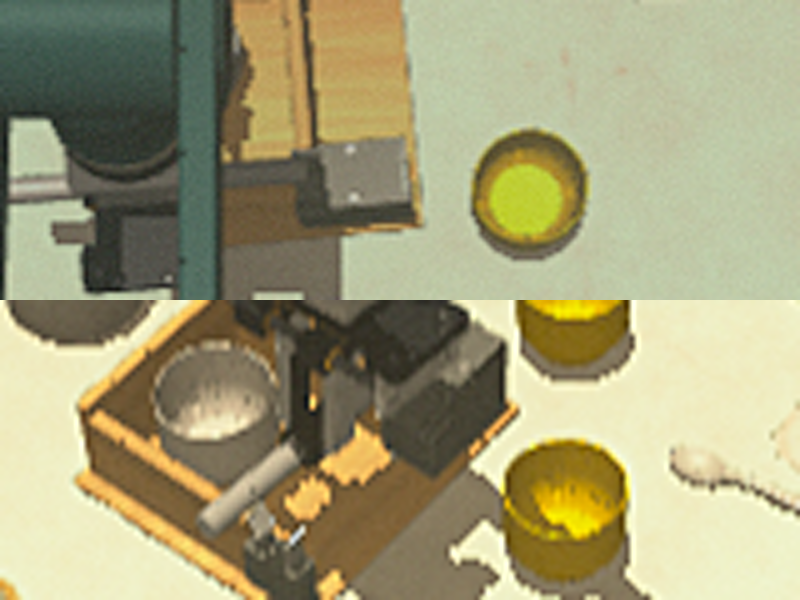

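In the top half of the view, the bar's clip-side end is at (8,187) in the crop and its hood-side end is at about (303,172). In the scene half, the tube runs from the gripper to (207,522), just above the clip. I'll check these against the expected end positions.

```bash
python3 - <<'E'
from h import *
O=np.array([548,83.]);th=np.radians(6.1);ex=np.array([np.cos(th),np.sin(th)]);ey=np.array([-ex[1],ex[0]])
def rk(p): d=p[:2]-O;return (d@ex).round(1),(d@ey).round(1)
T=lambda u,v:(214.5+(u+.5)/4,149.5+(v+.5)/4); S=lambda u,v:(214.5+(u+.5)/5,189.5+(v-300+.5)/5)
print("exp +end z131: 0,131;  -end z113: 0,-68")
print("top +end",rk(onz("top",*T(8,187),131)),"mid-tube",rk(onz("top",*T(50,185),128)),"-end",rk(onz("top",*T(303,172),113)),rk(onz("top",*T(260,173),114)))
print("scene +end",rk(onz("scene",*S(207,522),131)),rk(onz("scene",*S(270,475),127)))
o1,d1=ray("top",*T(8,187));o2,d2=ray("scene",*S(207,522))
s=np.linalg.lstsq(np.c_[d1,-d2],o2-o1,rcond=None)[0];p,q=o1+s[0]*d1,o2+s[1]*d2;print(p,q,rk((p+q)/2))
E
```

```text
exp +end z131: 0,131;  -end z113: 0,-68
top +end (np.float64(4.5), np.float64(123.3)) mid-tube (np.float64(3.8), np.float64(96.8)) -end (np.float64(-0.7), np.float64(-66.5)) (np.float64(1.2), np.float64(-38.3))
scene +end (np.float64(2.3), np.float64(123.6)) (np.float64(-1.8), np.float64(72.2))
[539.57943887 206.3757108  129.8448913 ] [538.13740925 205.46129882 129.3374455 ] (np.float64(4.0), np.float64(123.2))
```

{"fn": "play_rows", "kwargs": {"moves": [{"x": -0.01, "y": -0.04, "z": 0.25, "ax": 0, "ay": 0, "az": -0.2, "jaw": -1}, {"x": -0.01, "y": 0, "z": 0.25, "ax": 0, "ay": 0, "az": 0, "jaw": -1}, {"x": -0.01, "y": 0, "z": 0.25, "ax": 0, "ay": 0, "az": 0, "jaw": -1}, {"x": -0.01, "y": 0, "z": 0.25, "ax": 0, "ay": 0, "az": 0, "jaw": -1}, {"x": -0.01, "y": 0, "z": 0.2, "ax": 0, "ay": 0, "az": 0, "jaw": -1}, {"x": -0.01, "y": 0, "z": 0.1, "ax": 0, "ay": 0, "az": 0, "jaw": -1}, {"x": 0, "y": 0, "z": 0.05, "ax": 0, "ay": 0, "az": 0, "jaw": -1}, {"x": 0, "y": 0, "z": 0.03, "ax": 0, "ay": 0, "az": 0, "jaw": -1}, {"x": 0, "y": 0, "z": 0, "ax": 0, "ay": 0, "az": 0, "jaw": -1}, {"x": 0, "y": 0, "z": 0, "ax": 0, "ay": 0, "az": 0, "jaw": -1}]}}

```text
time_s: 6.2
position: [543.7, 114.7, 66.0]
ee_rot: [179.9, -5.4, 96.6]
contact_force: [0.3, -1.0, -2.5]
finger_gap: 23.9
gripper_force: 30.0
```

```bash
python3 plan.py 0 31 59 180 -5.4 96.1 rack;python3 -c "
from bench import manip;print(manip.observe()['moment'])"
```

```text
t 6.2 pos [543.7 114.7  66. ] rot [179.87  -5.43  96.57] F [ 0.3 -1.  -2.5] gap 23.9 29.999389350414276
rack -0.9 32.0 d world [ 1.  -0.9 -7. ] shift now [-0.041  0.021  0.172] shift after turn [-0.041  0.022  0.172] turn [ 0.022 -0.008  0.118]
[-0.09150439 -0.10918357 -0.03848653]
```

{"fn": "play_rows", "kwargs": {"moves": [{"x": -0.01, "y": 0, "z": 0.04, "ax": 0, "ay": 0, "az": 0, "jaw": -1}, {"x": -0.01, "y": 0, "z": 0.03, "ax": 0, "ay": 0, "az": 0, "jaw": -1}, {"x": 0, "y": 0, "z": 0.03, "ax": 0, "ay": 0, "az": 0, "jaw": -1}, {"x": 0, "y": 0, "z": 0.02, "ax": 0, "ay": 0, "az": 0, "jaw": -1}, {"x": 0, "y": 0, "z": 0.02, "ax": 0, "ay": 0, "az": 0, "jaw": -1}, {"x": 0, "y": 0, "z": 0.02, "ax": 0, "ay": 0, "az": 0, "jaw": -1}, {"x": 0, "y": 0, "z": 0, "ax": 0, "ay": 0, "az": 0, "jaw": -1}, {"x": 0, "y": 0, "z": 0, "ax": 0, "ay": 0, "az": 0, "jaw": -1}, {"x": 0, "y": 0, "z": 0, "ax": 0, "ay": 0, "az": 0, "jaw": -1}, {"x": 0, "y": 0, "z": 0, "ax": 0, "ay": 0, "az": 0, "jaw": -1}]}}

```text
time_s: 7.2
position: [544.6, 114.6, 61.3]
ee_rot: [179.7, -5.4, 96.6]
contact_force: [-0.6, -0.0, 7.0]
finger_gap: 23.4
gripper_force: 30.0
```

```bash
python3 plan.py 0 31 59 180 -5.4 96.1 rack;python3 -c "
from bench import manip;print(manip.observe()['moment'])"
```

```text
t 7.2 pos [544.6 114.6  61.3] rot [179.72  -5.43  96.59] F [-0.6 -0.   7. ] gap 23.4 30.003937482833862
rack 0.0 31.8 d world [ 0.1 -0.8 -2.3] shift now [-0.025 -0.001  0.055] shift after turn [-0.025 -0.     0.055] turn [ 0.058 -0.007  0.121]
[0.00491147 0.00386099 0.03929359]
```

{"fn": "play_rows", "kwargs": {"moves": [{"x": 0, "y": 0, "z": -0.03, "ax": 0, "ay": 0, "az": 0, "jaw": -1}, {"x": 0, "y": 0, "z": 0, "ax": 0, "ay": 0, "az": 0, "jaw": 0.2}, {"x": 0, "y": 0, "z": 0, "ax": 0, "ay": 0, "az": 0, "jaw": 0.2}, {"x": 0, "y": 0, "z": 0, "ax": 0, "ay": 0, "az": 0, "jaw": 0.2}, {"x": 0, "y": 0, "z": 0, "ax": 0, "ay": 0, "az": 0, "jaw": 0.2}, {"x": 0, "y": 0, "z": -0.3, "ax": 0, "ay": 0, "az": 0, "jaw": 0.2}, {"x": 0, "y": 0, "z": -0.8, "ax": 0, "ay": 0, "az": 0, "jaw": 0.2}, {"x": 0, "y": 0, "z": -1, "ax": 0, "ay": 0, "az": 0, "jaw": 0.2}, {"x": -1, "y": -0.5, "z": -0.2, "ax": 0, "ay": 0, "az": 0, "jaw": 0.2}, {"x": -1, "y": -0.5, "z": 0, "ax": 0, "ay": 0, "az": 0, "jaw": 0.2}]}}

```text
time_s: 8.2
position: [515.4, 21.4, 148.3]
ee_rot: [179.5, -5.3, 96.8]
contact_force: [0.4, -0.7, -1.1]
finger_gap: 56.6
gripper_force: 0.0
```

```bash
python3 plan.py 0 150 150 180 0 96.1 rack; python3 - <<'E'
from h import *
a=cams.read_camera("top")[:,:,::-1];b=cams.read_camera("scene")[:,:,::-1]
cv2.imwrite("pics/t3.png",a);cv2.imwrite("pics/s3.png",b)
o=np.zeros((600,800,3),np.uint8)
o[:300,:]=cv2.resize(a[165:225,195:355],(800,300),interpolation=cv2.INTER_CUBIC)
o[300:,:]=cv2.resize(b[195:255,215:375],(800,300),interpolation=cv2.INTER_CUBIC)
cv2.imwrite("pics/v3.png",o)
E
```

```text
t 8.2 pos [515.4  21.4 148.3] rot [179.5   -5.32  96.77] F [ 0.4 -0.7 -1.1] gap 56.6 0.0
rack -38.9 -57.8 d world [ 16.6 210.7   1.7] shift now [5.164 1.03  0.448] shift after turn [ 5.194  0.973 -0.041] turn [ 0.117 -1.33   0.163]
```

View pics/v3.png

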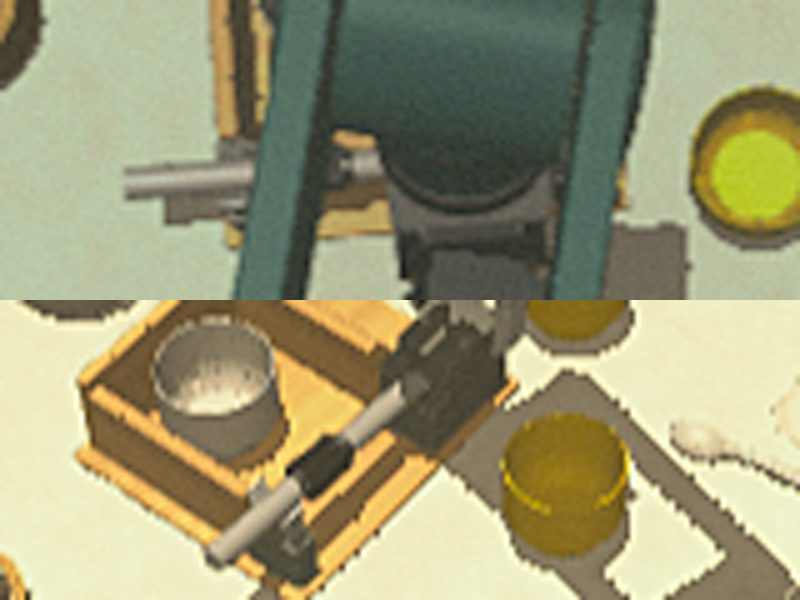

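The bar now lies across both supports. In the scene half its clip-side end is at (215,560), between the clip lips and beyond the post, and its other end is at (415,375) on the ledge. The gripper is clear. Next I'll move it past the clip-side end with the fingers shut, and measure that end.

{"fn": "play_rows", "kwargs": {"moves": [{"x": 0, "y": 0, "z": 0, "ax": 0, "ay": -0.67, "az": 0.08, "jaw": -1}, {"x": 0, "y": 0, "z": 0, "ax": 0.1, "ay": -0.66, "az": 0.08, "jaw": -1}, {"x": 0.7, "y": 0.12, "z": 0, "ax": 0, "ay": 0, "az": 0, "jaw": -1}, {"x": 0.7, "y": 0.12, "z": 0, "ax": 0, "ay": 0, "az": 0, "jaw": -1}, {"x": 0.7, "y": 0.12, "z": 0, "ax": 0, "ay": 0, "az": 0, "jaw": -1}, {"x": 0.7, "y": 0.12, "z": 0, "ax": 0, "ay": 0, "az": 0, "jaw": -1}, {"x": 0.7, "y": 0.12, "z": 0, "ax": 0, "ay": 0, "az": 0, "jaw": -1}, {"x": 0.7, "y": 0.12, "z": 0, "ax": 0, "ay": 0, "az": 0, "jaw": -1}, {"x": 0.7, "y": 0.12, "z": 0, "ax": 0, "ay": 0, "az": 0, "jaw": -1}, {"x": 0.7, "y": 0.12, "z": 0, "ax": 0, "ay": 0, "az": 0, "jaw": -1}]}}

```text
time_s: 9.3
position: [528.6, 250.9, 144.9]
ee_rot: [-179.7, -0.2, 96.0]
contact_force: [0.5, -0.1, 0.3]
finger_gap: 0.5
gripper_force: 0.0
```

```bash
python3 plan.py 1 155 60 180 0 96.1 rack; python3 - <<'E'
from h import *
O=np.array([548,83.]);th=np.radians(6.1);ex=np.array([np.cos(th),np.sin(th)]);ey=np.array([-ex[1],ex[0]])
def rk(p): d=p[:2]-O;return (d@ex).round(1),(d@ey).round(1)
T=lambda u,v:(194.5+(u+.5)/5,164.5+(v+.5)/5); S=lambda u,v:(214.5+(u+.5)/5,194.5+(v-300+.5)/5)
print(rk(onz("top",*T(125,183),72)),rk(onz("top",*T(200,178),69)),rk(onz("scene",*S(215,558),72)),rk(onz("scene",*S(412,380),53)))
o1,d1=ray("top",*T(125,183));o2,d2=ray("scene",*S(215,558))
s=np.linalg.lstsq(np.c_[d1,-d2],o2-o1,rcond=None)[0];p,q=o1+s[0]*d1,o2+s[1]*d2;print(p,q,rk((p+q)/2))
E
```

```text
t 9.3 pos [528.6 250.9 144.9] rot [-1.7967e+02 -1.5000e-01  9.5960e+01] F [ 0.5 -0.1  0.3] gap 0.5 0.0
rack -1.5 169.0 d world [  4.  -13.7 -84.9] shift now [-0.356  0.075  2.122] shift after turn [-0.351  0.062  2.124] turn [-0.083 -0.038 -0.034]
(np.float64(2.5), np.float64(130.8)) (np.float64(1.8), np.float64(90.4)) (np.float64(0.9), np.float64(126.0)) (np.float64(4.6), np.float64(-68.9))
[535.69275862 211.89030011  77.35131442] [532.93300847 210.14097535  76.42851973] (np.float64(-0.0), np.float64(128.7))
```

{"fn": "play_rows", "kwargs": {"moves": [{"x": 0, "y": 0.06, "z": 0.45, "ax": 0, "ay": 0, "az": 0, "jaw": -1}, {"x": 0, "y": 0, "z": 0.45, "ax": 0, "ay": 0, "az": 0, "jaw": -1}, {"x": 0, "y": 0, "z": 0.45, "ax": 0, "ay": 0, "az": 0, "jaw": -1}, {"x": 0, "y": 0, "z": 0.45, "ax": 0, "ay": 0, "az": 0, "jaw": -1}, {"x": 0, "y": 0, "z": 0.35, "ax": 0, "ay": 0, "az": 0, "jaw": -1}, {"x": -0.15, "y": 0, "z": 0, "ax": 0, "ay": 0, "az": 0, "jaw": -1}, {"x": -0.15, "y": 0, "z": 0, "ax": 0, "ay": 0, "az": 0, "jaw": -1}, {"x": -0.15, "y": 0, "z": 0, "ax": 0, "ay": 0, "az": 0, "jaw": -1}, {"x": -0.1, "y": 0, "z": 0, "ax": 0, "ay": 0, "az": 0, "jaw": -1}, {"x": 0, "y": 0, "z": 0, "ax": 0, "ay": 0, "az": 0, "jaw": -1}]}}

```text
time_s: 10.3
position: [533.5, 226.7, 59.4]
ee_rot: [-179.7, -0.1, 95.9]
contact_force: [0.8, -0.5, 0.1]
finger_gap: 0.4
gripper_force: 0.0
```

```bash
python3 plan.py 1 130 59 180 0 96.1 rack
```

```text
t 10.3 pos [533.5 226.7  59.4] rot [-1.7974e+02 -1.3000e-01  9.5870e+01] F [ 0.8 -0.5  0.1] gap 0.4 0.0
rack 0.9 144.4 d world [  1.7 -14.3  -0.4] shift now [-0.361  0.005  0.008] shift after turn [-0.361  0.003  0.009] turn [-0.064 -0.032 -0.058]
```

{"fn": "play_rows", "kwargs": {"moves": [{"x": -0.05, "y": 0, "z": 0, "ax": 0, "ay": 0, "az": 0, "jaw": -1}, {"x": -0.05, "y": 0, "z": 0, "ax": 0, "ay": 0, "az": 0, "jaw": -1}, {"x": -0.05, "y": 0, "z": 0, "ax": 0, "ay": 0, "az": 0, "jaw": -1}, {"x": -0.05, "y": 0, "z": 0, "ax": 0, "ay": 0, "az": 0, "jaw": -1}, {"x": -0.05, "y": 0, "z": 0, "ax": 0, "ay": 0, "az": 0, "jaw": -1}, {"x": -0.05, "y": 0, "z": 0, "ax": 0, "ay": 0, "az": 0, "jaw": -1}, {"x": -0.05, "y": 0, "z": 0, "ax": 0, "ay": 0, "az": 0, "jaw": -1}, {"x": -0.05, "y": 0, "z": 0, "ax": 0, "ay": 0, "az": 0, "jaw": -1}, {"x": 0, "y": 0, "z": 0, "ax": 0, "ay": 0, "az": 0, "jaw": -1}, {"x": 0, "y": 0, "z": 0, "ax": 0, "ay": 0, "az": 0, "jaw": -1}]}}

```text
time_s: 11.3
position: [534.5, 210.9, 58.3]
ee_rot: [-179.6, -0.1, 95.9]
contact_force: [0.0, 1.8, 1.3]
finger_gap: 0.6
gripper_force: 0.7
```

```bash
python3 plan.py 1 130 59 180 0 96.1 rack
```

```text
t 11.3 pos [534.5 210.9  58.3] rot [-1.7964e+02 -6.0000e-02  9.5920e+01] F [0.  1.8 1.3] gap 0.6 0.6825851462781429
rack 0.2 128.6 d world [0.6 1.5 0.7] shift now [ 0.035  0.02  -0.018] shift after turn [ 0.035  0.02  -0.018] turn [-0.089 -0.016 -0.044]
```

{"fn": "play_rows", "kwargs": {"moves": [{"x": -0.02, "y": 0, "z": 0, "ax": 0, "ay": 0, "az": 0, "jaw": -1}, {"x": -0.02, "y": 0, "z": 0, "ax": 0, "ay": 0, "az": 0, "jaw": -1}, {"x": -0.02, "y": 0, "z": 0, "ax": 0, "ay": 0, "az": 0, "jaw": -1}, {"x": -0.02, "y": 0, "z": 0, "ax": 0, "ay": 0, "az": 0, "jaw": -1}, {"x": -0.02, "y": 0, "z": 0, "ax": 0, "ay": 0, "az": 0, "jaw": -1}, {"x": -0.02, "y": 0, "z": 0, "ax": 0, "ay": 0, "az": 0, "jaw": -1}, {"x": 0, "y": 0, "z": 0, "ax": 0, "ay": 0, "az": 0, "jaw": -1}, {"x": 0, "y": 0, "z": 0, "ax": 0, "ay": 0, "az": 0, "jaw": -1}, {"x": 0, "y": 0, "z": 0, "ax": 0, "ay": 0, "az": 0, "jaw": -1}, {"x": 0, "y": 0, "z": 0, "ax": 0, "ay": 0, "az": 0, "jaw": -1}]}}

```text
time_s: 12.3
position: [534.9, 206.3, 58.1]
ee_rot: [-179.6, -0.1, 95.9]
contact_force: [0.2, 0.6, 0.1]
finger_gap: 0.7
gripper_force: 0.3
```

{"fn": "play_rows", "kwargs": {"moves": [{"x": -0.02, "y": 0, "z": 0, "ax": 0, "ay": 0, "az": 0, "jaw": -1}, {"x": -0.02, "y": 0, "z": 0, "ax": 0, "ay": 0, "az": 0, "jaw": -1}, {"x": -0.02, "y": 0, "z": 0, "ax": 0, "ay": 0, "az": 0, "jaw": -1}, {"x": -0.02, "y": 0, "z": 0, "ax": 0, "ay": 0, "az": 0, "jaw": -1}, {"x": 0, "y": 0, "z": 0, "ax": 0, "ay": 0, "az": 0, "jaw": -1}, {"x": 0, "y": 0, "z": 0, "ax": 0, "ay": 0, "az": 0, "jaw": -1}, {"x": 0, "y": 0, "z": 0, "ax": 0, "ay": 0, "az": 0, "jaw": -1}, {"x": 0, "y": 0, "z": 0, "ax": 0, "ay": 0, "az": 0, "jaw": -1}, {"x": 0, "y": 0, "z": 0, "ax": 0, "ay": 0, "az": 0, "jaw": -1}, {"x": 0, "y": 0, "z": 0, "ax": 0, "ay": 0, "az": 0, "jaw": -1}]}}

```text
time_s: 13.3
position: [535.3, 203.4, 58.3]
ee_rot: [-179.7, -0.1, 95.9]
contact_force: [0.5, -0.2, 0.7]
finger_gap: 0.4
gripper_force: 0.0
```

{"fn": "play_rows", "kwargs": {"moves": [{"x": 0, "y": 0, "z": 0, "ax": 0, "ay": 0, "az": 0, "jaw": -1}, {"x": -0.01, "y": 0, "z": 0, "ax": 0, "ay": 0, "az": 0, "jaw": -1}, {"x": -0.01, "y": 0, "z": 0, "ax": 0, "ay": 0, "az": 0, "jaw": -1}, {"x": -0.01, "y": 0, "z": 0, "ax": 0, "ay": 0, "az": 0, "jaw": -1}, {"x": -0.01, "y": 0, "z": 0, "ax": 0, "ay": 0, "az": 0, "jaw": -1}, {"x": -0.01, "y": 0, "z": 0, "ax": 0, "ay": 0, "az": 0, "jaw": -1}, {"x": -0.01, "y": 0, "z": 0, "ax": 0, "ay": 0, "az": 0, "jaw": -1}, {"x": -0.01, "y": 0, "z": 0, "ax": 0, "ay": 0, "az": 0, "jaw": -1}, {"x": -0.01, "y": 0, "z": 0, "ax": 0, "ay": 0, "az": 0, "jaw": -1}, {"x": -0.01, "y": 0, "z": 0, "ax": 0, "ay": 0, "az": 0, "jaw": -1}]}}

```text
time_s: 14.3
position: [535.6, 199.7, 58.2]
ee_rot: [-179.6, -0.1, 95.9]
contact_force: [0.6, 1.3, -1.3]
finger_gap: 0.5
gripper_force: 0.4
```

{"fn": "play_rows", "kwargs": {"moves": [{"x": -0.01, "y": 0, "z": 0, "ax": 0, "ay": 0, "az": 0, "jaw": -1}, {"x": -0.01, "y": 0, "z": 0, "ax": 0, "ay": 0, "az": 0, "jaw": -1}, {"x": -0.01, "y": 0, "z": 0, "ax": 0, "ay": 0, "az": 0, "jaw": -1}, {"x": -0.01, "y": 0, "z": 0, "ax": 0, "ay": 0, "az": 0, "jaw": -1}, {"x": -0.01, "y": 0, "z": 0, "ax": 0, "ay": 0, "az": 0, "jaw": -1}, {"x": -0.01, "y": 0, "z": 0, "ax": 0, "ay": 0, "az": 0, "jaw": -1}, {"x": -0.01, "y": 0, "z": 0, "ax": 0, "ay": 0, "az": 0, "jaw": -1}, {"x": -0.01, "y": 0, "z": 0, "ax": 0, "ay": 0, "az": 0, "jaw": -1}, {"x": -0.01, "y": 0, "z": 0, "ax": 0, "ay": 0, "az": 0, "jaw": -1}, {"x": -0.01, "y": 0, "z": 0, "ax": 0, "ay": 0, "az": 0, "jaw": -1}]}}

```text
time_s: 15.3
position: [536.1, 195.8, 58.3]
ee_rot: [-179.6, -0.1, 95.9]
contact_force: [-0.3, 1.1, -1.7]
finger_gap: 0.6
gripper_force: 0.4
```

{"fn": "play_rows", "kwargs": {"moves": [{"x": -0.01, "y": 0, "z": 0, "ax": 0, "ay": 0, "az": 0, "jaw": -1}, {"x": -0.01, "y": 0, "z": 0, "ax": 0, "ay": 0, "az": 0, "jaw": -1}, {"x": -0.01, "y": 0, "z": 0, "ax": 0, "ay": 0, "az": 0, "jaw": -1}, {"x": -0.01, "y": 0, "z": 0, "ax": 0, "ay": 0, "az": 0, "jaw": -1}, {"x": -0.01, "y": 0, "z": 0, "ax": 0, "ay": 0, "az": 0, "jaw": -1}, {"x": -0.01, "y": 0, "z": 0, "ax": 0, "ay": 0, "az": 0, "jaw": -1}, {"x": -0.01, "y": 0, "z": 0, "ax": 0, "ay": 0, "az": 0, "jaw": -1}, {"x": -0.01, "y": 0, "z": 0, "ax": 0, "ay": 0, "az": 0, "jaw": -1}, {"x": -0.01, "y": 0, "z": 0, "ax": 0, "ay": 0, "az": 0, "jaw": -1}, {"x": -0.01, "y": 0, "z": 0, "ax": 0, "ay": 0, "az": 0, "jaw": -1}]}}

```text
time_s: 16.3
position: [536.5, 191.9, 58.3]
ee_rot: [-179.6, -0.1, 95.9]
contact_force: [0.6, 1.0, -1.2]
finger_gap: 0.0
gripper_force: 0.4
```

```bash
python3 plan.py 1 130 59 180 0 96.1 rack
```

```text
t 16.3 pos [536.5 191.9  58.3] rot [-1.7965e+02 -1.1000e-01  9.5940e+01] F [ 0.6  1.  -1.2] gap 0.0 0.4271805100142956
rack 0.1 109.5 d world [-1.3 20.5  0.7] shift now [ 0.513  0.02  -0.018] shift after turn [ 0.513  0.021 -0.019] turn [-0.089 -0.029 -0.041]
```

{"fn": "play_rows", "kwargs": {"moves": [{"x": -0.01, "y": 0, "z": 0, "ax": 0, "ay": 0, "az": 0, "jaw": -1}, {"x": -0.01, "y": 0, "z": 0, "ax": 0, "ay": 0, "az": 0, "jaw": -1}, {"x": -0.01, "y": 0, "z": 0, "ax": 0, "ay": 0, "az": 0, "jaw": -1}, {"x": -0.01, "y": 0, "z": 0, "ax": 0, "ay": 0, "az": 0, "jaw": -1}, {"x": -0.01, "y": 0, "z": 0, "ax": 0, "ay": 0, "az": 0, "jaw": -1}, {"x": -0.01, "y": 0, "z": 0, "ax": 0, "ay": 0, "az": 0, "jaw": -1}, {"x": -0.01, "y": 0, "z": 0, "ax": 0, "ay": 0, "az": 0, "jaw": -1}, {"x": -0.01, "y": 0, "z": 0, "ax": 0, "ay": 0, "az": 0, "jaw": -1}, {"x": -0.01, "y": 0, "z": 0, "ax": 0, "ay": 0, "az": 0, "jaw": -1}, {"x": -0.01, "y": 0, "z": 0, "ax": 0, "ay": 0, "az": 0, "jaw": -1}]}}

```text
time_s: 17.3
position: [536.9, 188.0, 58.2]
ee_rot: [-179.6, -0.1, 95.9]
contact_force: [-0.4, 3.0, -0.1]
finger_gap: 0.2
gripper_force: 2.0
```

{"fn": "play_rows", "kwargs": {"moves": [{"x": -0.01, "y": 0, "z": 0, "ax": 0, "ay": 0, "az": 0, "jaw": -1}, {"x": -0.01, "y": 0, "z": 0, "ax": 0, "ay": 0, "az": 0, "jaw": -1}, {"x": -0.01, "y": 0, "z": 0, "ax": 0, "ay": 0, "az": 0, "jaw": -1}, {"x": -0.01, "y": 0, "z": 0, "ax": 0, "ay": 0, "az": 0, "jaw": -1}, {"x": -0.01, "y": 0, "z": 0, "ax": 0, "ay": 0, "az": 0, "jaw": -1}, {"x": -0.01, "y": 0, "z": 0, "ax": 0, "ay": 0, "az": 0, "jaw": -1}, {"x": -0.01, "y": 0, "z": 0, "ax": 0, "ay": 0, "az": 0, "jaw": -1}, {"x": 0, "y": 0, "z": 0, "ax": 0, "ay": 0, "az": 0, "jaw": -1}, {"x": 0, "y": 0, "z": 0, "ax": 0, "ay": 0, "az": 0, "jaw": -1}, {"x": 0, "y": 0, "z": 0, "ax": 0, "ay": 0, "az": 0, "jaw": -1}]}}

```text
time_s: 18.3
position: [537.2, 185.0, 58.2]
ee_rot: [-179.6, -0.1, 95.9]
contact_force: [-0.1, 3.3, -1.1]
finger_gap: 0.3
gripper_force: 1.7
```

{"fn": "play_rows", "kwargs": {"moves": [{"x": -0.01, "y": 0, "z": 0, "ax": 0, "ay": 0, "az": 0, "jaw": -1}, {"x": -0.01, "y": 0, "z": 0, "ax": 0, "ay": 0, "az": 0, "jaw": -1}, {"x": -0.01, "y": 0, "z": 0, "ax": 0, "ay": 0, "az": 0, "jaw": -1}, {"x": 0, "y": 0, "z": 0, "ax": 0, "ay": 0, "az": 0, "jaw": -1}, {"x": 0, "y": 0, "z": 0, "ax": 0, "ay": 0, "az": 0, "jaw": -1}, {"x": 0, "y": 0, "z": 0, "ax": 0, "ay": 0, "az": 0, "jaw": -1}, {"x": 0, "y": 0, "z": 0, "ax": 0, "ay": 0, "az": 0, "jaw": -1}, {"x": 0, "y": 0, "z": 0, "ax": 0, "ay": 0, "az": 0, "jaw": -1}, {"x": 0, "y": 0, "z": 0, "ax": 0, "ay": 0, "az": 0, "jaw": -1}, {"x": 0, "y": 0, "z": 0, "ax": 0, "ay": 0, "az": 0, "jaw": -1}]}}

```text
time_s: 19.3
position: [537.3, 184.2, 58.3]
ee_rot: [-179.6, -0.1, 95.9]
contact_force: [-0.5, 5.3, -0.7]
finger_gap: 0.3
gripper_force: 2.5
```

{"fn": "play_rows", "kwargs": {"moves": [{"x": -0.01, "y": 0, "z": 0, "ax": 0, "ay": 0, "az": 0, "jaw": -1}, {"x": -0.01, "y": 0, "z": 0, "ax": 0, "ay": 0, "az": 0, "jaw": -1}, {"x": -0.01, "y": 0, "z": 0, "ax": 0, "ay": 0, "az": 0, "jaw": -1}, {"x": 0, "y": 0, "z": 0, "ax": 0, "ay": 0, "az": 0, "jaw": -1}, {"x": 0, "y": 0, "z": 0, "ax": 0, "ay": 0, "az": 0, "jaw": -1}, {"x": 0, "y": 0, "z": 0, "ax": 0, "ay": 0, "az": 0, "jaw": -1}, {"x": 0, "y": 0, "z": 0, "ax": 0, "ay": 0, "az": 0, "jaw": -1}, {"x": 0, "y": 0, "z": 0, "ax": 0, "ay": 0, "az": 0, "jaw": -1}, {"x": 0, "y": 0, "z": 0, "ax": 0, "ay": 0, "az": 0, "jaw": -1}, {"x": 0, "y": 0, "z": 0, "ax": 0, "ay": 0, "az": 0, "jaw": -1}]}}

```text
time_s: 20.3
position: [537.3, 183.8, 58.3]
ee_rot: [-179.7, -0.2, 96.0]
contact_force: [-1.2, 7.9, -0.9]
finger_gap: 0.7
gripper_force: 3.3
```

The force now climbs at about 6.5 N per mm, which matches the pad, so the plunger has bottomed. I'll back off, raise the tool, and go to the tube between post and grip.

{"fn": "play_rows", "kwargs": {"moves": [{"x": -0.01, "y": 0, "z": 0, "ax": 0, "ay": 0, "az": 0, "jaw": -1}, {"x": 0, "y": 0, "z": 0, "ax": 0, "ay": 0, "az": 0, "jaw": -1}, {"x": 0, "y": 0, "z": 0, "ax": 0, "ay": 0, "az": 0, "jaw": -1}, {"x": 0.1, "y": 0, "z": 0, "ax": 0, "ay": 0, "az": 0, "jaw": -1}, {"x": 0.3, "y": 0, "z": 0, "ax": 0, "ay": 0, "az": 0, "jaw": -1}, {"x": 0.2, "y": 0, "z": -0.5, "ax": 0, "ay": 0, "az": 0, "jaw": -1}, {"x": 0, "y": 0, "z": -0.8, "ax": 0, "ay": 0, "az": 0, "jaw": -1}, {"x": 0, "y": 0, "z": -0.5, "ax": 0, "ay": 0, "az": 0, "jaw": -1}, {"x": 0, "y": 0, "z": 0, "ax": 0, "ay": 0, "az": 0, "jaw": -1}, {"x": 0, "y": 0, "z": 0, "ax": 0, "ay": 0, "az": 0, "jaw": -1}]}}

```text
time_s: 21.3
position: [535.6, 205.8, 130.1]
ee_rot: [-179.7, -0.0, 95.9]
contact_force: [-0.1, 0.5, -1.2]
finger_gap: 0.4
gripper_force: 0.0
```

```bash
python3 plan.py 1 45 100 180 0 96.1 rack; python3 - <<'E'
from h import *
a=cams.read_camera("top")[:,:,::-1];b=cams.read_camera("scene")[:,:,::-1]
cv2.imwrite("pics/t4.png",a);cv2.imwrite("pics/s4.png",b)
o=np.zeros((600,800,3),np.uint8)
o[:300,:]=cv2.resize(a[165:225,195:355],(800,300),interpolation=cv2.INTER_CUBIC)
o[300:,:]=cv2.resize(b[195:255,215:375],(800,300),interpolation=cv2.INTER_CUBIC)
cv2.imwrite("pics/v4.png",o)
E
```

```text
t 21.3 pos [535.6 205.8 130.1] rot [-1.7967e+02 -5.0000e-02  9.5920e+01] F [-0.1  0.5 -1.2] gap 0.4 0.0
rack 0.7 123.5 d world [  8.7 -78.  -30.1] shift now [-1.962  0.018  0.75 ] shift after turn [-1.962  0.008  0.752] turn [-0.083 -0.012 -0.044]
```

View pics/v4.png

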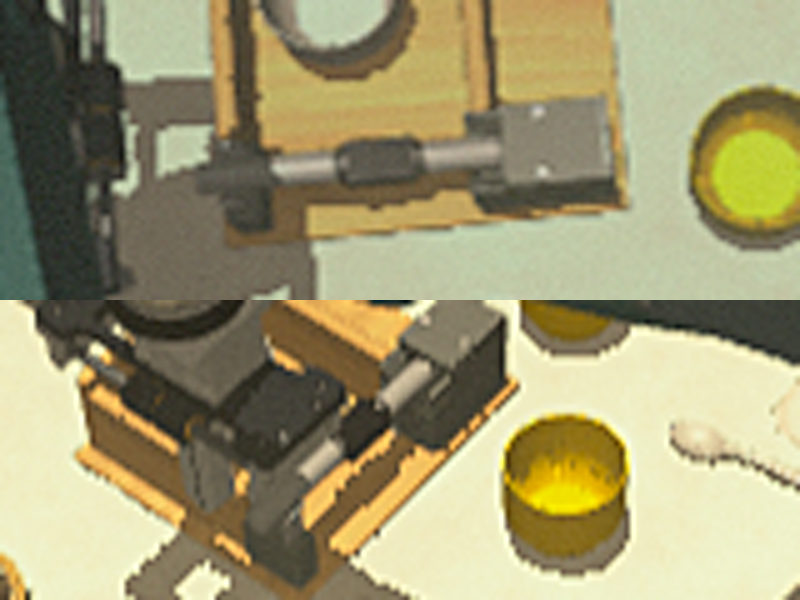

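The bar's far end is now under the hood. In the top half the tube meets the hood mouth at (500,152), the grip is at (378,162), and the clip-side end at (200,180) still lies raised in the lips. I'll press at rack y of about 47, between post and grip.

{"fn": "play_rows", "kwargs": {"moves": [{"x": -0.48, "y": 0, "z": 0, "ax": 0, "ay": 0, "az": 0, "jaw": -1}, {"x": -0.48, "y": 0, "z": 0, "ax": 0, "ay": 0, "az": 0, "jaw": -1}, {"x": -0.48, "y": 0, "z": 0, "ax": 0, "ay": 0, "az": 0, "jaw": -1}, {"x": -0.48, "y": 0, "z": 0, "ax": 0, "ay": 0, "az": 0, "jaw": -1}, {"x": 0, "y": 0, "z": 0.4, "ax": 0, "ay": 0, "az": 0, "jaw": -1}, {"x": 0, "y": 0, "z": 0.4, "ax": 0, "ay": 0, "az": 0, "jaw": -1}, {"x": 0, "y": 0, "z": 0.2, "ax": 0, "ay": 0, "az": 0, "jaw": -1}, {"x": 0, "y": 0, "z": 0.15, "ax": 0, "ay": 0, "az": 0, "jaw": -1}, {"x": 0, "y": 0, "z": 0, "ax": 0, "ay": 0, "az": 0, "jaw": -1}, {"x": 0, "y": 0, "z": 0, "ax": 0, "ay": 0, "az": 0, "jaw": -1}]}}

```text
time_s: 22.4
position: [543.3, 130.0, 84.3]
ee_rot: [-179.7, -0.1, 96.0]
contact_force: [-0.6, -0.1, 0.1]
finger_gap: 0.4
gripper_force: 0.0
```

```bash
python3 plan.py 1 47 77 180 0 96.1 rack
```

```text
t 22.4 pos [543.3 130.   84.3] rot [-1.7966e+02 -1.1000e-01  9.5950e+01] F [-0.6 -0.1  0.1] gap 0.4 0.0
rack 0.3 47.2 d world [ 0.7 -0.1 -7.3] shift now [-0.006  0.019  0.183] shift after turn [-0.005  0.018  0.184] turn [-0.084 -0.028 -0.037]
```

{"fn": "play_rows", "kwargs": {"moves": [{"x": 0, "y": 0.02, "z": 0.05, "ax": 0, "ay": 0, "az": 0, "jaw": -1}, {"x": 0, "y": 0, "z": 0.05, "ax": 0, "ay": 0, "az": 0, "jaw": -1}, {"x": 0, "y": 0, "z": 0.03, "ax": 0, "ay": 0, "az": 0, "jaw": -1}, {"x": 0, "y": 0, "z": 0.03, "ax": 0, "ay": 0, "az": 0, "jaw": -1}, {"x": 0, "y": 0, "z": 0.03, "ax": 0, "ay": 0, "az": 0, "jaw": -1}, {"x": 0, "y": 0, "z": 0.03, "ax": 0, "ay": 0, "az": 0, "jaw": -1}, {"x": 0, "y": 0, "z": 0.03, "ax": 0, "ay": 0, "az": 0, "jaw": -1}, {"x": 0, "y": 0, "z": 0.02, "ax": 0, "ay": 0, "az": 0, "jaw": -1}, {"x": 0, "y": 0, "z": 0, "ax": 0, "ay": 0, "az": 0, "jaw": -1}, {"x": 0, "y": 0, "z": 0, "ax": 0, "ay": 0, "az": 0, "jaw": -1}]}}

```text
time_s: 23.4
position: [544.7, 130.3, 75.5]
ee_rot: [-179.8, -0.1, 95.9]
contact_force: [-1.6, 0.2, 7.2]
finger_gap: 0.4
gripper_force: 3.7
```

{"fn": "play_rows", "kwargs": {"moves": [{"x": 0, "y": 0, "z": 0.03, "ax": 0, "ay": 0, "az": 0, "jaw": -1}, {"x": 0, "y": 0, "z": 0.03, "ax": 0, "ay": 0, "az": 0, "jaw": -1}, {"x": 0, "y": 0, "z": 0.03, "ax": 0, "ay": 0, "az": 0, "jaw": -1}, {"x": 0, "y": 0, "z": 0.03, "ax": 0, "ay": 0, "az": 0, "jaw": -1}, {"x": 0, "y": 0, "z": 0.03, "ax": 0, "ay": 0, "az": 0, "jaw": -1}, {"x": 0, "y": 0, "z": 0.03, "ax": 0, "ay": 0, "az": 0, "jaw": -1}, {"x": 0, "y": 0, "z": 0.03, "ax": 0, "ay": 0, "az": 0, "jaw": -1}, {"x": 0, "y": 0, "z": 0, "ax": 0, "ay": 0, "az": 0, "jaw": -1}, {"x": 0, "y": 0, "z": 0, "ax": 0, "ay": 0, "az": 0, "jaw": -1}, {"x": 0, "y": 0, "z": 0, "ax": 0, "ay": 0, "az": 0, "jaw": -1}]}}

```text
time_s: 24.4
position: [543.5, 129.7, 64.4]
ee_rot: [-179.6, -0.1, 95.9]
contact_force: [0.6, -0.6, -0.1]
finger_gap: 0.5
gripper_force: 0.0
```

The force fell to zero at z = 64.4 mm, where the top of a level tube would be (64 mm), so it has snapped. I'll press lightly once to check the seat, then retract clear.

{"fn": "play_rows", "kwargs": {"moves": [{"x": 0, "y": 0, "z": 0.03, "ax": 0, "ay": 0, "az": 0, "jaw": -1}, {"x": 0, "y": 0, "z": 0.03, "ax": 0, "ay": 0, "az": 0, "jaw": -1}, {"x": 0, "y": 0, "z": 0, "ax": 0, "ay": 0, "az": 0, "jaw": -1}, {"x": 0, "y": 0, "z": 0, "ax": 0, "ay": 0, "az": 0, "jaw": -1}, {"x": 0, "y": 0, "z": 0, "ax": 0, "ay": 0, "az": 0, "jaw": -1}, {"x": 0, "y": 0, "z": 0, "ax": 0, "ay": 0, "az": 0, "jaw": -1}, {"x": 0, "y": 0, "z": 0, "ax": 0, "ay": 0, "az": 0, "jaw": -1}, {"x": 0, "y": 0, "z": 0, "ax": 0, "ay": 0, "az": 0, "jaw": -1}, {"x": 0, "y": 0, "z": 0, "ax": 0, "ay": 0, "az": 0, "jaw": -1}, {"x": 0, "y": 0, "z": 0, "ax": 0, "ay": 0, "az": 0, "jaw": -1}]}}

```text
time_s: 25.4
position: [544.0, 129.8, 64.1]
ee_rot: [-179.7, -0.1, 95.9]
contact_force: [-2.7, -0.3, 6.1]
finger_gap: 1.0
gripper_force: 3.3
```

{"fn": "play_rows", "kwargs": {"moves": [{"x": 0, "y": 0, "z": -0.1, "ax": 0, "ay": 0, "az": 0, "jaw": -1}, {"x": 0, "y": 0, "z": -0.5, "ax": 0, "ay": 0, "az": 0, "jaw": -1}, {"x": 0, "y": 0, "z": -0.8, "ax": 0, "ay": 0, "az": 0, "jaw": -1}, {"x": 0, "y": 0, "z": -0.8, "ax": 0, "ay": 0, "az": 0, "jaw": -1}, {"x": 0.8, "y": -0.4, "z": -0.3, "ax": 0, "ay": 0, "az": 0, "jaw": -1}, {"x": 0.9, "y": -0.4, "z": 0, "ax": 0, "ay": 0, "az": 0, "jaw": -1}, {"x": 0.9, "y": -0.4, "z": 0, "ax": 0, "ay": 0, "az": 0, "jaw": -1}, {"x": 0.9, "y": -0.4, "z": 0, "ax": 0, "ay": 0, "az": 0, "jaw": -1}, {"x": 0.6, "y": 0, "z": 0, "ax": 0, "ay": 0, "az": 0, "jaw": -1}, {"x": 0, "y": 0, "z": 0, "ax": 0, "ay": 0, "az": 0, "jaw": -1}]}}

```text
time_s: 26.4
position: [462.7, 288.8, 163.0]
ee_rot: [-179.6, -0.2, 96.2]
contact_force: [-0.1, -0.6, -0.3]
finger_gap: 0.6
gripper_force: 0.0
```

```bash
python3 - <<'E'
from h import *
a=cams.read_camera("top")[:,:,::-1];b=cams.read_camera("scene")[:,:,::-1]
cv2.imwrite("pics/t5.png",a);cv2.imwrite("pics/s5.png",b)
o=np.zeros((600,800,3),np.uint8)
o[:300,:]=cv2.resize(a[165:225,195:355],(800,300),interpolation=cv2.INTER_CUBIC)
o[300:,:]=cv2.resize(b[195:255,215:375],(800,300),interpolation=cv2.INTER_CUBIC)
cv2.imwrite("pics/v5.png",o)
E
```

```text
(no output)
```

View pics/v5.png

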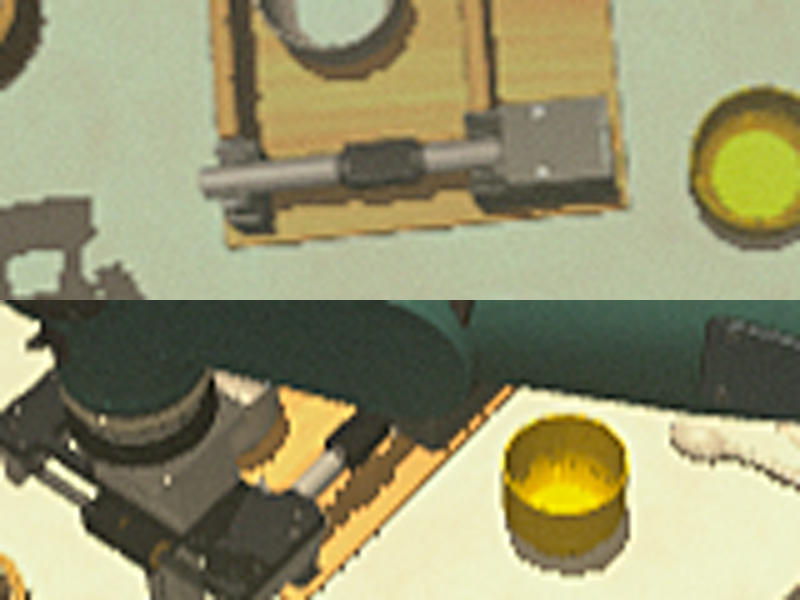

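The final view shows the bar level in the clip, its end at (203,182), the grip at (380,163) and the other end under the hood. The cup is still standing in the rack and the gripper is clear. Against the light press the tube held firm at z = 64.1 mm, the level height.

```bash
python3 -c "
from bench import manip;print(manip.hand_in())"
```

```text
the job is handed in; nothing more can be done
None
```

I handed the job in at about 26.5 s of the 48 s allowed: the bar was laid, pushed in until the plunger bottomed (about 8 N), then snapped level into the clip, with the cup still standing in the rack; no verdict came back.

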